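# Third hand at the gel casting stand

### The job

Take the wider of the two upright gel-plate frames, lower its two side tongues into the slots of the casting stand's guide posts, and press it straight down on the sprung sealing bed with about 11 N, so that its shoulders come level with the tops of the posts; never press so hard that the bed bottoms out, or the plates crack. Keep that push steady for at least three seconds and finish while still gripping and pressing the frame, as a third hand: I shall do up the two thumb screws, so do not let go. Leave the narrower frame and the small things on the bench where they are.

Things in the scene. Friction and masses are not known exactly. Their poses are not given: they have to be found in the camera images.
- wide_frame: wider upright grey gel-plate frame, 0.13 to 0.2 kg, loose on the bench. Origin: centre of its underside; z up, y along its width, x through its thickness; works either way round. 108 mm wide over the tongues, 110 mm tall; bottom rail 28 mm thick, 84 mm wide; glass plates 6 mm thick above it. A tongue 10 mm thick (x) at each side: y = 42 to 54 mm, z = 14 to 74 mm.
- wide_grip (a point): grip place on the wide frame's centre line, 96 mm above its underside, axes as the frame's: a flat upright piece 16 mm thick (x), from 74 to 110 mm height, at least 46 mm wide (y), to grip across x from above.
- wide_shoulders (a point): point midway between the wide frame's two shoulders (upper ends of its side tongues), at their height: 74 mm above its underside.
- narrow_frame: narrower frame of the same make, 80 mm wide and 110 mm tall, loose, standing upright on the bench; too narrow for this stand; must stay. Origin: centre of its underside; axes as the wide one's.
- casting_stand: casting stand, fixed: white base 96 x 160 mm, 24 mm high, and two aluminium guide posts, 106 mm tall. Origin: centre of its underside; z up, y from post to post. Each post has an upright slot, open above and towards the middle, 15 mm wide in x about x = 0, cheeks from y = 47.5 mm, floor at 57 mm; its top 8 mm flare by 5 mm. A black thumb screw outside each post reaches to y = 78 mm.
- post_tops (a point): point midway between the two post tops, at their height: 106 mm above the stand's underside; axes as the stand's. A frame in the slots has 2.5 mm play each way in x and 3 mm in y.
- bed_top (a point): centre of the top of the sprung sealing bed (38 x 86 mm, rubber-faced) between the posts; 38 mm above the stand's underside when not pressed; moves down with the bed.
- sealing_bed (a joint): how far the bed is pressed down, m: 0 at rest, 0.012 at its stop. It yields from about 2.4 N on, then 1 mm for every 1.4 N (frame's own weight included): 6 mm, about 11 N, brings the wide frame's shoulders level with the post tops.
- comb: white plastic gel comb, 34 x 80 x 7 mm, lying loose on the bench; must stay. Origin: underside, at its middle.
- marker: black and white marker pen, 135 mm long, 16 mm thick, lying loose on the bench; must stay. Origin: centre of its underside.
- forceps: steel forceps, 130 mm long, 11 mm high, lying loose on the bench; must stay. Origin: centre of its underside.
There are look-alikes about, which are no part of the job. Leave any red look-alike of the wide_frame alone.

How it is judged:
By the outcome, as a careful person would: the job done as asked, in the order asked, and still so for the second after the job is handed in, while the arm keeps its last pose, push and grip.
It also fails if it takes over 48 s, if anything falls off the work surface, if the arm or the gripper's body presses on something with over 40 N, if the wrist force passes 120 N, or if a joint passes its speed limit or range.

### The arm

A 6-joint arm with a two-finger parallel gripper is mounted at the origin on a cart in front of the work surface, level with it; the furniture and walls round the work are solid. World frame = base frame: x ahead of the robot, y to its left, z up, the work surface at z = 0. Lengths are in mm, angles in rad, forces in N, time in s.
With the tool pointing down it reaches from about 300 to 775 mm from the base axis. Payload 14.6 kg.
Tool frame: the origin (TCP) lies at the very end of the fingers, on their centre line; the grasp point (between the pads) lies 19 mm behind it; z points along the fingers, y is the line along which they close (so a half turn about z gives the same grasp; the last joint's range is limited). The gripper opens to 94 mm and grips with 3 to 60 N. Pads are 16 mm wide; open, the fingers measure 119 mm over their backs; the gripper's body (75 mm by 177 mm) begins 78 mm behind the grasp point.
Start: joints at [-1.255, 0.3, 1.521, -0, 1.321, -0.067], TCP at [205.428, -510.185, 205.446] pointing down, gripper open.
Joint ranges: [-3.03, 3.03], [-0.79, 2.21], [0.23, 2.52], [-1.04, 4.18], [0, 3.07], [-2.55, 2.55]. Speed limits (rad/s): [2.22, 2.22, 2.57, 3.14, 3.14, 3.14].

### API

Orientations are given as [roll, pitch, yaw] about the fixed x, y, z axes, in that order (R = Rz(yaw) Ry(pitch) Rx(roll)).
In Python, from cell import manip, optics gives the robot as it stands.
- The arm moves only by the shell command python3 -m crank 'ROWS' [FORCE]. ROWS is JSON, a list of rows, each a list of 7 numbers: the opening in per cent of the stroke, from 0 (shut) to 100 (fully open), then the shift along the tool's x, y, z in mm, then the turn, a rotation vector about the tool's x, y, z in rad. A call has 1 to 10 rows; each row is the pose to reach, as a shift and turn from the pose commanded when the call began, along the tool's axes at that moment; what a row does not reach only later rows make up. A row lasts 1/10 s, in which the tool goes at most 50 mm and 8.59 degrees, less where a joint would pass 70% of its speed; a pose out of reach is approached as far as the arm can. A call with a gripper value outside its range is refused whole. The fingers move at their own pace and stop on an object; FORCE is the grip in N (left out, the last holds). Time passes only in rows, so rows that repeat a pose let the fingers close. It gives the time, the measured TCP pose, the force, the opening and the grip force at its end, in the units of the state.
- manip.read_state(): the state, without advancing time (a new reading comes with each control period).
- optics.camera(name): name is "side" or "top"; returns (picture, depth): 420x560x3 uint8, red, green, blue; 420x560 float32, mm along the optical axis (not along the pixel's ray), 0 where there is no reading.
- optics.calibration(name): a dict with "camera_matrix" (3x3 intrinsics, pixels), "R" (3x3) and "t" (3): a world point X has camera coordinates R X + t. Camera axes: x right, y down, z forward; pixel columns grow to the right and rows downward; lengths in mm; the calibration is good to about 2 mm. A picture is of the moment at which its call begins. calibration takes no time and is no camera call.
- manip.sign_off(): hands the job in; it is judged then, once.
The state is a dict: "clock": time; "joints": joint angles; "qd": joint speeds; "effort": joint torques, N m; "eef_pos": TCP position; "eef_rot": TCP orientation; "wrist_force": force on the tool from outside, world axes, zero at the start; "moment": the same for the moment, N m; "finger_gap": finger opening in mm; "finger_force": force on a finger pad.
Only numpy, scipy, OpenCV 4.12 (cv2) and the standard library are available. Lean on these libraries where they do the work, as an engineer would, in place of code of your own. Each camera call takes 0.05 s, during which the arm holds its last target. There are 200 camera calls.

## Working session

There is one attempt and no reset: what is moved stays moved. The work goes in short steps, Python scripts to look and compute and a shell command to move; the robot and the scene stay as the last step left them, time stands still between calls to the robot, and variables do not carry over. Pictures are saved under pics/ and viewed, at most 10 in all, crops included, and the job is handed in when it is done.

```bash
ls; mkdir -p pics; cat > h.py <<'E'
import numpy as np, cv2
from cell import manip, optics
def cloud(name):
    im,d=optics.camera(name); c=optics.calibration(name)
    K=np.array(c["camera_matrix"]);R=np.array(c["R"]);t=np.array(c["t"])
    v,u=np.mgrid[:420,:560]; 
    P=np.stack([(u-K[0,2])/K[0,0]*d,(v-K[1,2])/K[1,1]*d,d],-1)
    W=(P-t)@R; W[d==0]=np.nan
    return im,d,W
E
python3 - <<'E'
from h import *
for n in("top","side"):
    im,d,W=cloud(n); cv2.imwrite(f"pics/{n}0.png",im[:,:,::-1]); np.savez(f"{n}0.npz",im=im,d=d,W=W)
    c=optics.calibration(n); print(n,-np.array(c["R"]).T@np.array(c["t"]),np.array(c["R"])[2])
print(manip.read_state())
E
```

```text
pics
top [ 291.55887127  208.31071861 1864.53256602] [ 0.11195333 -0.0078649  -0.99368234]
side [ 230.11081743 1296.99648689 1051.95344777] [ 0.17062508 -0.73768061 -0.6532338 ]
{'clock': 0.1, 'joints': array([-1.25462588e+00,  3.00406766e-01,  1.52149539e+00,  1.63200535e-05,
        1.32068452e+00, -6.65946750e-02]), 'qd': array([ 0.00017235, -0.00288792, -0.0014925 ,  0.00097944,  0.00101455,
       -0.00070622]), 'effort': array([ 2.67878619e-03, -5.32636106e+01, -3.53278828e+01,  7.10420567e-02,
        2.34979566e-02, -6.90678098e-05]), 'eef_pos': array([ 205.35271614, -509.98678732,  204.95786509]), 'eef_rot': array([-3.14060189e+00, -8.19208164e-05,  3.82761033e-01]), 'wrist_force': array([-0.16655686,  0.12285511,  0.47034832]), 'moment': array([0.01196848, 0.01616048, 0.00140964]), 'finger_force': 0.0, 'finger_gap': 94.01936621247592}
```

View pics/top0.png

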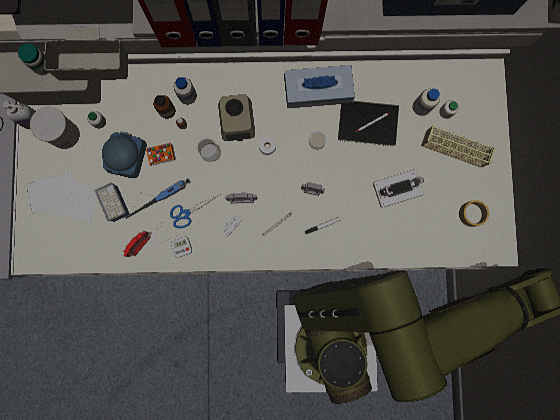

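View pics/side0.png

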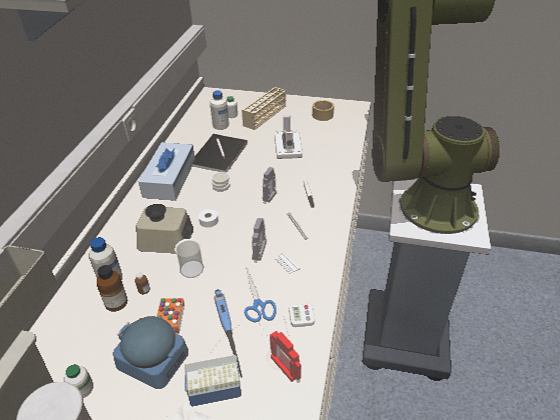

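Top view: grey frames at (241,198) and (313,188), the red look-alike at (137,243), and the stand at (399,188). In the side view the grey frames are at (259,239) and (269,185). The grey one at (241,198) looks wider. I'll measure both and check in an enlarged crop.

```bash
python3 - <<'E'
from h import *
z=np.load("top0.npz");im,d,W=z["im"],z["d"],z["W"]
s=np.load("side0.npz");ims,Ws=s["im"],s["W"]
def rect(m,W,lab):
    P=W[m]; r=cv2.minAreaRect(P[:,:2].astype(np.float32)); print(lab,len(P),np.round(r[0],1),np.round(r[1],1),round(r[2],1),"z",np.round(np.percentile(P[:,2],[5,50,95]),0))
print("bench z",np.nanmedian(W[205:240,260:290,2]),np.nanmedian(Ws[205:225,310:330,2]))
for lab,(u0,v0,u1,v1) in dict(A=(220,185,262,210),B=(295,176,330,202),stand=(368,165,428,212)).items():
    b=np.zeros(d.shape,bool);b[v0:v1,u0:u1]=1
    for lo,hi in((8,20),(15,35),(35,60),(60,82),(86,98),(98,125)):
        m=b&(W[...,2]>lo)&(W[...,2]<hi)
        if m.sum()>4: rect(m,W,f"{lab} {lo}-{hi}")
for lab,(u0,v0,u1,v1) in dict(sA=(246,212,272,262),sB=(258,164,280,206),sst=(270,110,306,160)).items():
    b=np.zeros(d.shape,bool);b[v0:v1,u0:u1]=1
    for lo,hi in((8,20),(15,35),(35,60),(60,82),(86,98),(98,125)):
        m=b&(Ws[...,2]>lo)&(Ws[...,2]<hi)
        if m.sum()>4: rect(m,Ws,f"{lab} {lo}-{hi}")
a=cv2.resize(im[160:220,215:435],None,fx=3.6,fy=3.6,interpolation=cv2.INTER_CUBIC)
e=cv2.resize(ims[110:270,220:320],None,fx=2.2,fy=2.2,interpolation=cv2.INTER_CUBIC)
o=np.zeros((a.shape[0]+e.shape[0],a.shape[1],3),np.uint8);o[:a.shape[0]]=a;o[a.shape[0]:,:e.shape[1]]=e
cv2.imwrite("pics/crop0.png",o[:,:,::-1]);print(o.shape)
E
```

```text
bench z -0.5871390174156306 0.14172219110930548
A 8-20 95 [534.5 311.2] [131.9  86.5] 90.0 z [ 8. 12. 19.]
A 15-35 42 [520.8 305.3] [ 11.5 100.4] 1.5 z [16. 18. 33.]
A 35-60 13 [522.3 303.7] [  6.3 105.6] 2.6 z [38. 49. 59.]
A 60-82 34 [524.8 304.4] [ 14.2 107.5] 1.2 z [64. 75. 79.]
A 86-98 51 [528.3 304.8] [15.4 82.9] 2.4 z [87. 92. 96.]
A 98-125 70 [528.  306.3] [65.2 15.6] 87.4 z [ 99. 108. 117.]
B 8-20 48 [555.4  49.4] [113.2  87.6] 85.5 z [ 8. 11. 17.]
B 15-35 28 [550.6  57.8] [73.8 12.2] 71.4 z [15. 25. 34.]
B 35-60 17 [551.1  55.4] [76.3  9. ] 74.4 z [36. 43. 57.]
B 60-82 37 [552.6  53.4] [78.9 18.1] 77.2 z [65. 70. 76.]
B 86-98 14 [554.6  52.6] [54.  13.5] 73.7 z [87. 92. 97.]
B 98-125 72 [557.3  54. ] [52.3 15.7] 74.5 z [ 99. 108. 115.]
stand 8-20 281 [ 558.3 -257.1] [214.6 167. ] 89.2 z [ 9. 16. 20.]
stand 15-35 850 [ 576.8 -250.6] [137.2 162.6] 16.0 z [16. 24. 33.]
stand 35-60 187 [ 559.5 -251. ] [ 76.3 143.4] 14.7 z [36. 39. 52.]
stand 60-82 54 [ 555.9 -255.6] [ 25.5 156.6] 16.4 z [61. 73. 81.]
stand 86-98 23 [ 557.5 -260.3] [ 25.1 130.2] 16.7 z [87. 93. 97.]
stand 98-125
[... 469 characters left out ...]
sB 15-35 71 [550.   61.9] [72.  20.5] 68.9 z [15. 23. 34.]
sB 35-60 82 [552.9  61.4] [70.3 15.9] 70.5 z [37. 48. 59.]
sB 60-82 76 [552.3  56.7] [77.9 19.3] 64.8 z [61. 72. 81.]
sB 86-98 33 [551.9  55.6] [56.2 17.9] 59.5 z [86. 91. 97.]
sB 98-125 70 [556.3  54.8] [48.8 18.2] 75.5 z [ 99. 109. 113.]
sst 8-20 114 [ 585.2 -339.8] [142.6 355.4] 9.3 z [ 9. 14. 20.]
sst 15-35 466 [ 585.7 -340.7] [ 98.7 353.1] 18.3 z [18. 24. 32.]
sst 35-60 90 [ 555.9 -251.5] [ 37.1 143.9] 17.0 z [36. 42. 58.]
sst 60-82 82 [ 555.  -248.6] [ 23.4 146.9] 15.7 z [61. 72. 79.]
sst 86-98 40 [ 555.4 -257.7] [ 26.5 132.9] 16.1 z [87. 92. 98.]
sst 98-125 44 [ 556.6 -254.2] [ 30.7 139.6] 15.1 z [ 99. 103. 108.]
(568, 792, 3)
```

View pics/crop0.png

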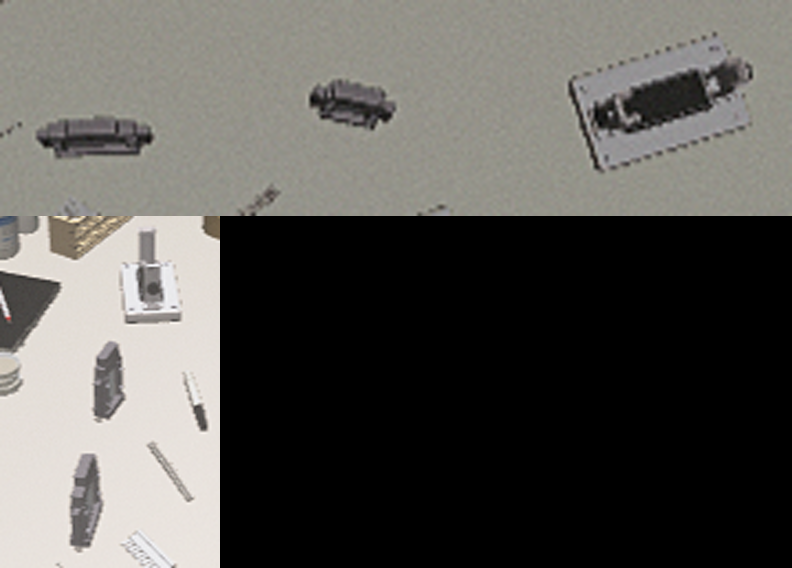

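Wide frame = the left grey one at (241,198) top and (259,239) side. It spans about 108 mm over the tongues. The other grey one at (313,188) measures about 79 mm, and the one at (137,243) is red. The crop confirms this and shows the stand with its black bed at about (399,188). I'll start moving.

```bash
cat >> h.py <<'E'
def rel(x,y,z,yaw):
    "shift in tool axes + turn about tool z to world TCP target, tool down"
    from scipy.spatial.transform import Rotation as Ro
    s=manip.read_state(); R=Ro.from_euler('xyz',s['eef_rot']); G=Ro.from_euler('xyz',[np.pi,0,yaw])
    print("shift",np.round(R.inv().apply(np.array([x,y,z])-s['eef_pos']),1),"turn",np.round((R.inv()*G).as_rotvec(),4),"t",round(s['clock'],2),"pos",np.round(s['eef_pos'],1),"rot",np.round(s['eef_rot'],4),"F",np.round(s['wrist_force'],1),"gap",round(s['finger_gap'],1),"ff",round(s['finger_force'],1))
E
python3 -m crank '[[100,604,-636,0,0,0,-1.228],[100,604,-636,0,0,0,-1.228],[100,604,-636,0,0,0,-1.228],[100,604,-636,0,0,0,-1.228],[100,604,-636,0,0,0,-1.228],[100,604,-636,0,0,0,-1.228],[100,604,-636,0,0,0,-1.228],[100,604,-636,0,0,0,-1.228],[100,604,-636,0,0,0,-1.228],[100,604,-636,0,0,0,-1.228]]' 20
python3 - <<'E'
from h import *
rel(528,305.5,205,1.611)
# stand: base top (z~24) and post tops, both views
for n,(u0,v0,u1,v1) in dict(top=(368,165,428,212),side=(270,125,306,162)).items():
    z=np.load(n+"0.npz");im,W=z["im"],z["W"];b=np.zeros(im.shape[:2],bool);b[v0:v1,u0:u1]=1
    m=b&(abs(W[...,2]-24)<5)
    m=cv2.morphologyEx(m.astype(np.uint8),cv2.MORPH_OPEN,np.ones((3,3)))
    r=cv2.minAreaRect(W[m>0][:,:2].astype(np.float32));print(n,"base",r)
    c=np.array([557,-256.5]);a=np.radians(16.3);Y=np.array([-np.sin(a),np.cos(a)]);X=np.array([np.cos(a),np.sin(a)])
    m=b&(W[...,2]>98)&(W[...,2]<114);P=W[m][:,:2]-c;y=P@Y;x=P@X
    for s in(1,-1):
        k=y*s>0;print(n,"post",s,k.sum(),"x",np.round(np.percentile(x[k],[0,50,100]),1),"y",np.round(np.percentile(y[k],[0,50,100]),1))
    m=b&(abs(W[...,2]-38)<5)&(im.max(-1)<75);m=cv2.morphologyEx(m.astype(np.uint8),cv2.MORPH_OPEN,np.ones((3,3)))
    if m.sum()>5:r=cv2.minAreaRect(W[m>0][:,:2].astype(np.float32));print(n,"bed",r)
E
```

```text
clock: 1.1
eef_pos: [389.6, -43.2, 205.6]
eef_rot: [3.141, 0.0, 1.612]
wrist_force: [0.9, -1.8, -0.2]
finger_gap: 93.8
finger_force: 0.0
shift [342.7 152.7   0.6] turn [0.0004 0.0001 0.001 ] t 1.1 pos [389.6 -43.2 205.6] rot [3.1412e+00 1.0000e-04 1.6120e+00] F [ 0.9 -1.8 -0.2] gap 93.8 ff 0.0
top base ((544.4462280273438, -226.03436279296875), (112.65121459960938, 39.16380310058594), 66.8860092163086)
top post 1 28 x [-16.4  -2.5  15.8] y [47.7 59.7 65.3]
top post -1 29 x [-15.6  -1.5  14.5] y [-65.6 -59.9 -47.6]
top bed ((556.9993896484375, -246.38064575195312), (28.869108200073242, 34.733428955078125), 0.664149820804596)
side base ((555.26025390625, -250.3253936767578), (95.87641143798828, 162.2652587890625), 16.536582946777344)
side post 1 24 x [-14.1  -0.9  15.7] y [42.3 60.7 72.3]Traceback (most recent call last):
  File "<stdin>", line 12, in <module>
    return _quantile_unchecked(
        a, q, axis, out, overwrite_input, method, keepdims, weights)
    return _ureduce(a,
                    func=_quantile_ureduce_func,
    ...<5 lines>...
                    overwrite_input=overwrite_input,
                    method=method)
    r = func(a, **kwargs)
    result = _quantile(arr,
                       quantiles=q,
    ...<2 lines>...
                       out=out,
                       weights=wgt)
    slices_having_nans = np.isnan(arr[-1, ...])
                                  ~~~^^^^^^^^^
IndexError: index -1 is out of bounds for axis 0 with size 0
```

```bash

python3 -m crank '[[80,343,153,0,0,0,0],[80,343,153,0,0,0,0],[80,343,153,0,0,0,0],[80,343,153,0,0,0,0],[80,343,153,0,0,0,0],[80,343,153,0,0,0,0],[80,343,153,0,0,0,0],[80,343,153,0,0,0,0],[80,343,153,0,0,0,0],[80,343,153,0,0,0,0]]' 20
python3 - <<'E'
from h import *
rel(528,305.5,78,1.611)
E
```

```text
clock: 2.1
eef_pos: [528.2, 303.5, 204.7]
eef_rot: [-3.14, 0.001, 1.611]
wrist_force: [0.9, 0.6, -0.4]
finger_gap: 74.9
finger_force: 0.0
shift [  2.1   0.  126.7] turn [-0.0012  0.0007  0.0004] t 2.1 pos [528.2 303.5 204.7] rot [-3.1404e+00  7.0000e-04  1.6114e+00] F [ 0.9  0.6 -0.4] gap 74.9 ff 0.0
```

```bash

python3 -m crank '[[80,0,0,40,0,0,0],[80,0,0,80,0,0,0],[80,0,0,110,0,0,0],[80,0,0,120,0,0,0],[80,0,0,120,0,0,0]]' 20
python3 - <<'E'
from h import *
rel(528,305.5,78,1.611)
im,d,W=cloud("side"); cv2.imwrite("pics/g1.png",cv2.resize(im[150:290,180:370],None,fx=4,fy=4,interpolation=cv2.INTER_CUBIC)[:,:,::-1])
E
```

```text
clock: 2.6
eef_pos: [528.3, 302.6, 85.1]
eef_rot: [-3.14, 0.001, 1.61]
wrist_force: [0.3, 1.5, 0.7]
finger_gap: 75.0
finger_force: 0.0
shift [ 2.9 -0.2  7.1] turn [-0.0014  0.0007 -0.0011] t 2.6 pos [528.3 302.6  85.1] rot [-3.1402e+00  7.0000e-04  1.6099e+00] F [0.3 1.5 0.7] gap 75.0 ff 0.0
```

View pics/g1.png

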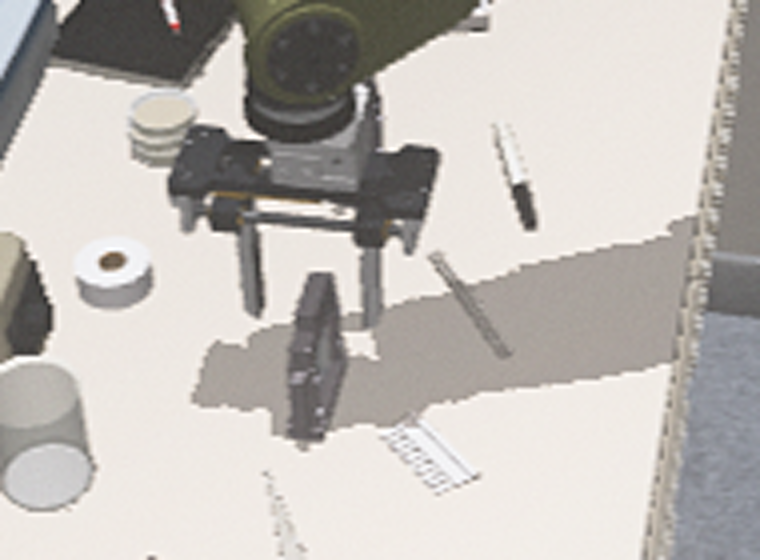

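The fingers straddle the upright frame (crop (315,350)), with the pads at (255,280) and (372,290). I'll shift 3 mm, lower and close.

```bash

python3 -m crank '[[80,3,0,7,0,0,0],[80,3,0,7,0,0,0],[0,3,0,7,0,0,0],[0,3,0,7,0,0,0],[0,3,0,7,0,0,0],[0,3,0,7,0,0,0],[0,3,0,7,0,0,0],[0,3,0,7,0,0,0]]' 40
python3 - <<'E'
from h import *
rel(528,305.5,78,1.611)
E
```

```text
clock: 3.45
eef_pos: [528.5, 306.6, 78.5]
eef_rot: [3.142, -0.0, 1.611]
wrist_force: [0.9, -0.4, -0.7]
finger_gap: 30.6
finger_force: 0.0
shift [-1.1 -0.5  0.5] turn [ 0.0001 -0.     -0.0002] t 3.45 pos [528.5 306.6  78.5] rot [ 3.1415 -0.      1.6108] F [ 0.9 -0.4 -0.7] gap 30.6 ff 0.0
```

```bash

python3 -m crank '[[0,0,0,0,0,0,0],[0,0,0,0,0,0,0],[0,0,0,0,0,0,0],[0,0,0,0,0,0,0],[0,0,0,0,0,0,0],[0,0,0,0,0,0,0]]' 40
python3 -m crank '[[0,0,0,-30,0,0,0],[0,0,0,-70,0,0,0],[0,0,0,-110,0,0,0],[0,0,0,-140,0,0,0],[0,0,0,-140,0,0,0],[0,0,0,-140,0,0,0]]' 40
python3 - <<'E'
from h import *
rel(557,-256.5,218,1.855)
E
```

```text
clock: 4.05
eef_pos: [528.4, 306.6, 78.4]
eef_rot: [-3.142, 0.0, 1.611]
wrist_force: [0.0, 0.0, 0.2]
finger_gap: 15.8
finger_force: 39.9
clock: 4.65
eef_pos: [528.3, 306.5, 218.0]
eef_rot: [-3.141, 0.0, 1.611]
wrist_force: [-0.0, -0.3, -1.0]
finger_gap: 16.1
finger_force: 39.9
shift [-563.7    6.2    0. ] turn [-1.000e-04 -0.000e+00 -2.442e-01] t 4.65 pos [528.3 306.5 218. ] rot [-3.1415  0.      1.6108] F [-0.  -0.3 -1. ] gap 16.1 ff 39.9
```

```bash

python3 -m crank '[[0,-40,0,0,0,0,-0.024],[0,-80,1,0,0,0,-0.048],[0,-120,1,0,0,0,-0.072],[0,-160,2,0,0,0,-0.096],[0,-200,2,0,0,0,-0.12],[0,-240,3,0,0,0,-0.144],[0,-280,3,0,0,0,-0.168],[0,-320,4,0,0,0,-0.192],[0,-360,4,0,0,0,-0.216],[0,-400,5,0,0,0,-0.244]]' 40
python3 - <<'E'
from h import *
rel(557,-256.5,218,1.855)
E
```

```text
clock: 5.65
eef_pos: [548.6, -94.4, 216.5]
eef_rot: [-3.139, -0.002, 1.856]
wrist_force: [1.1, 0.1, -1.6]
finger_gap: 15.7
finger_force: 39.9
shift [-157.9  -37.5   -1.6] turn [-0.0026 -0.0015  0.0008] t 5.65 pos [548.6 -94.4 216.5] rot [-3.1390e+00 -1.5000e-03  1.8558e+00] F [ 1.1  0.1 -1.6] gap 15.7 ff 39.9
```

```bash

python3 -m crank '[[0,-40,-10,0,0,0,0],[0,-80,-20,0,0,0,0],[0,-120,-29,0,0,0,0],[0,-145,-35,0,0,0,0],[0,-158,-37.5,0,0,0,0],[0,-158,-37.5,0,0,0,0],[0,-158,-37.5,0,0,0,0],[0,-158,-37.5,0,0,0,0]]' 40
python3 - <<'E'
from h import *
rel(557,-256.5,218,1.855)
S={}
for n in("top","side"):
    im,d,W=cloud(n); np.savez(f"{n}2.npz",im=im,d=d,W=W); S[n]=im
a=cv2.resize(S["top"][150:230,350:450],None,fx=4,fy=4,interpolation=cv2.INTER_CUBIC)
e=cv2.resize(S["side"][60:180,240:340],None,fx=4,fy=4,interpolation=cv2.INTER_CUBIC)
o=np.zeros((480,800,3),np.uint8);o[:320,:400]=a;o[:,400:]=e
cv2.imwrite("pics/hov.png",o[:,:,::-1])
E
```

```text
clock: 6.45
eef_pos: [557.9, -253.7, 218.3]
eef_rot: [-3.141, -0.0, 1.856]
wrist_force: [0.4, -0.7, -1.9]
finger_gap: 15.8
finger_force: 39.9
shift [-2.5 -1.6  0.3] turn [-0.0002 -0.0004  0.0012] t 6.45 pos [ 557.9 -253.7  218.3] rot [-3.1414e+00 -4.0000e-04  1.8562e+00] F [ 0.4 -0.7 -1.9] gap 15.8 ff 39.9
```

View pics/hov.png

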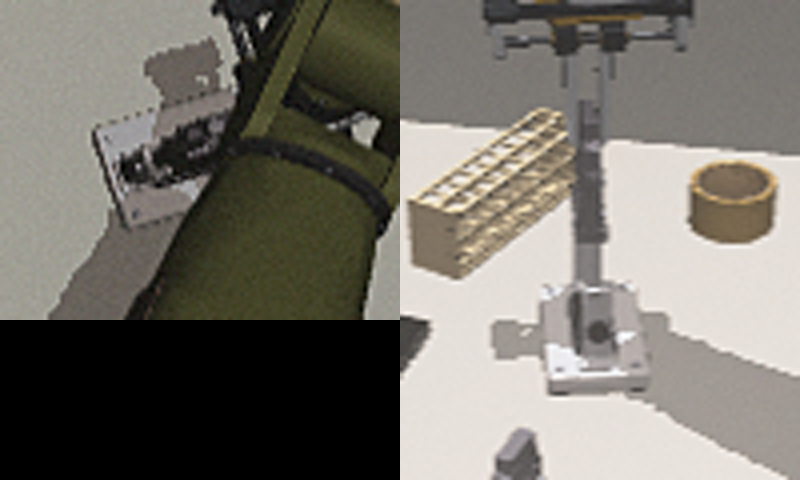

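Side crop: the frame hangs edge-on at (590,170), directly above the posts at (598,320), and looks aligned in x. The top view is covered by the arm. I'll compare frame and stand numerically in the side view's depth.

```bash
python3 - <<'E'
from h import *
a=np.radians(16.4);Y=np.array([-np.sin(a),np.cos(a)]);X=np.array([np.cos(a),np.sin(a)]);c=np.array([557.,-256.5])
for n in("0","2"):
    z=np.load(f"side{n}.npz");W=z["W"];b=np.zeros(W.shape[:2],bool);b[60:165,268:312]=1
    x=(W[...,:2]-c)@X;y=(W[...,:2]-c)@Y;h=W[...,2]
    for lo,hi,ym,yM,l in((3,20,70,95,"base front"),(30,50,55,75,"post face low"),(85,100,55,75,"post face"),(104,110,40,75,"post top near"),(104,110,-75,-40,"post top far"),(157,210,45,65,"tongue end"),(218,235,10,60,"grip piece end"),(75,100,70,90,"scr"),(100,106,-55,-30,"far post inner")):
        m=b&(h>lo)&(h<hi)&(y>ym)&(y<yM)&(abs(x)<60)
        if m.sum()>3: print(n,l,m.sum(),"x",np.round(np.percentile(x[m],[3,25,50,75,97]),1),"y",np.round(np.percentile(y[m],[3,25,50,75,97]),1))
E
```

```text
0 base front 91 x [-45.2 -23.5   3.   29.   47.2] y [70.7 75.3 77.3 80.4 93.1]
0 post face low 32 x [-10.3  -6.1   2.2   8.7  16.3] y [56.6 59.2 61.4 66.4 73.6]
0 post face 21 x [-9.8 -2.5  1.   8.1 11.7] y [55.9 59.1 60.5 62.  65.6]
0 post top near 12 x [-14.   -9.1  -0.5   9.2  14.6] y [55.9 59.4 61.2 65.1 71.5]
0 post top far 5 x [-10.    2.1   6.   10.4  11. ] y [-63.  -62.9 -54.6 -46.7 -45.8]
0 far post inner 7 x [-11.4  -6.5  10.4  11.   13.8] y [-54.5 -53.6 -50.4 -48.7 -46.9]
2 base front 93 x [-46.4 -27.   -0.5  28.7  55.2] y [71.9 75.6 78.  81.3 91.9]
2 post face low 39 x [-14.   -6.    1.4   8.9  32.5] y [55.3 60.2 62.5 66.6 71.7]
2 post face 21 x [-10.1  -3.    1.4   8.1  12. ] y [55.9 57.5 58.4 62.1 64.8]
2 post top near 10 x [-14.3 -10.5  -0.6  11.9  15.4] y [50.  51.3 58.6 63.3 63.8]
2 tongue end 43 x [-6.7  0.2  3.5  6.8  7.8] y [45.6 48.  52.6 56.1 59.8]
2 grip piece end 43 x [-10.8  -1.8   2.5   9.4  17.9] y [10.5 14.9 34.1 41.7 47.1]
```

```bash

python3 -m crank '[[0,-1,-1.3,10,0,0,0],[0,-1,-1.3,25,0,0,0],[0,-1,-1.3,38,0,0,0],[0,-1,-1.3,44,0,0,0],[0,-1,-1.3,44,0,0,0],[0,-1,-1.3,44,0,0,0],[0,-1,-1.3,44,0,0,0]]' 40
python3 - <<'E'
from h import *
rel(556.9,-255,150,1.856)
E
```

```text
clock: 7.25
eef_pos: [557.0, -256.5, 175.1]
eef_rot: [3.141, 0.001, 1.855]
wrist_force: [-0.1, -0.6, -0.5]
finger_gap: 15.7
finger_force: 39.9
shift [ 1.5  0.3 25.1] turn [ 0.0008  0.0008 -0.0012] t 7.25 pos [ 557.  -256.5  175.1] rot [3.1408e+00 8.0000e-04 1.8548e+00] F [-0.1 -0.6 -0.5] gap 15.7 ff 39.9
```

```bash

python3 -m crank '[[0,1.3,0.3,0,0,0,0],[0,1.3,0.3,4,0,0,0],[0,1.3,0.3,7,0,0,0],[0,1.3,0.3,10,0,0,0],[0,1.3,0.3,12,0,0,0],[0,1.3,0.3,12,0,0,0]]' 40
python3 -m crank '[[0,0,0,3,0,0,0],[0,0,0,6,0,0,0],[0,0,0,9,0,0,0],[0,0,0,12,0,0,0],[0,0,0,12,0,0,0],[0,0,0,12,0,0,0]]' 40
python3 - <<'E'
from h import *
rel(556.9,-255,150,1.856)
print(manip.read_state()["moment"])
E
```

```text
clock: 7.85
eef_pos: [556.5, -255.0, 162.0]
eef_rot: [-3.141, -0.0, 1.855]
wrist_force: [0.4, 0.3, -1.4]
finger_gap: 16.0
finger_force: 39.9
clock: 8.45
eef_pos: [556.7, -255.1, 150.5]
eef_rot: [-3.142, -0.0, 1.855]
wrist_force: [0.0, 0.3, -0.9]
finger_gap: 15.8
finger_force: 39.9
shift [0.  0.2 0.5] turn [-0.     -0.     -0.0012] t 8.45 pos [ 556.7 -255.1  150.5] rot [-3.1416 -0.      1.8548] F [ 0.   0.3 -0.9] gap 15.8 ff 39.9
[-0.02489351 -0.10338501 -0.0161001 ]
```

No contact forces with the tongue ends 20 mm below the post tops, so they are in the slots. I'll continue down.

```bash

python3 -m crank '[[0,0,0,4,0,0,0],[0,0,0,8,0,0,0],[0,0,0,12,0,0,0],[0,0,0,16,0,0,0],[0,0,0,16,0,0,0]]' 40
python3 -m crank '[[0,0,0,4,0,0,0],[0,0,0,8,0,0,0],[0,0,0,12,0,0,0],[0,0,0,15,0,0,0],[0,0,0,15,0,0,0],[0,0,0,15,0,0,0]]' 40
python3 - <<'E'
from h import *
rel(556.9,-255,116.5,1.856)
print(manip.read_state()["moment"])
E
```

```text
clock: 8.95
eef_pos: [556.4, -254.9, 133.7]
eef_rot: [-3.141, -0.001, 1.855]
wrist_force: [-0.8, 0.3, -0.2]
finger_gap: 15.9
finger_force: 39.9
clock: 9.55
eef_pos: [556.7, -255.1, 119.5]
eef_rot: [3.142, -0.0, 1.855]
wrist_force: [0.1, 0.9, -0.8]
finger_gap: 15.6
finger_force: 39.9
shift [0.  0.2 3. ] turn [ 0.     -0.     -0.0012] t 9.55 pos [ 556.7 -255.1  119.5] rot [ 3.1416 -0.      1.8548] F [ 0.1  0.9 -0.8] gap 15.6 ff 39.9
[-0.0700132  -0.11820479  0.01193975]
```

```bash

python3 -m crank '[[0,0,0,1,0,0,0],[0,0,0,2,0,0,0],[0,0,0,3,0,0,0],[0,0,0,3.5,0,0,0],[0,0,0,3.5,0,0,0],[0,0,0,3.5,0,0,0]]' 45
python3 -m crank '[[0,0,0,0.5,0,0,0],[0,0,0,1,0,0,0],[0,0,0,1.5,0,0,0],[0,0,0,2,0,0,0],[0,0,0,2,0,0,0],[0,0,0,2,0,0,0]]' 45
python3 - <<'E'
from h import *
rel(556.9,-255,110.5,1.856)
print(manip.read_state()["moment"])
E
```

```text
clock: 10.15
eef_pos: [556.7, -255.1, 116.2]
eef_rot: [3.141, 0.0, 1.855]
wrist_force: [-0.9, -0.4, 1.5]
finger_gap: 15.8
finger_force: 44.9
clock: 10.75
eef_pos: [556.7, -255.1, 114.1]
eef_rot: [3.141, 0.0, 1.855]
wrist_force: [-1.7, 0.9, 3.5]
finger_gap: 16.0
finger_force: 44.9
shift [0.1 0.2 3.6] turn [ 0.0002  0.0002 -0.0012] t 10.75 pos [ 556.7 -255.1  114.1] rot [3.1414e+00 2.0000e-04 1.8548e+00] F [-1.7  0.9  3.5] gap 16.0 ff 44.9
[ 0.11519786  0.15644952 -0.02041447]
```

```bash

python3 -m crank '[[0,0,0,0.7,0,0,0],[0,0,0,1.4,0,0,0],[0,0,0,2.1,0,0,0],[0,0,0,2.7,0,0,0],[0,0,0,3.3,0,0,0],[0,0,0,3.3,0,0,0],[0,0,0,3.3,0,0,0],[0,0,0,3.3,0,0,0]]' 45
python3 - <<'E'
from h import *
rel(556.9,-255,110.5,1.856)
F=[]
for i in range(6):
    im,d,W=cloud("side"); s=manip.read_state(); F.append(np.r_[s["wrist_force"],s["eef_pos"][2],s["moment"]])
print(np.mean(F,0).round(2),np.std(F,0).round(2))
e=cv2.resize(im[60:180,250:330],None,fx=5,fy=5,interpolation=cv2.INTER_CUBIC)
cv2.imwrite("pics/press.png",e[:,:,::-1])
E
```

```text
clock: 11.55
eef_pos: [556.8, -255.1, 111.1]
eef_rot: [3.141, 0.0, 1.855]
wrist_force: [-2.6, 1.1, 9.3]
finger_gap: 15.8
finger_force: 44.9
shift [0.1 0.2 0.6] turn [ 0.0003  0.0004 -0.0012] t 11.55 pos [ 556.8 -255.1  111.1] rot [3.1412e+00 4.0000e-04 1.8548e+00] F [-2.6  1.1  9.3] gap 15.8 ff 44.9
[-2.1200e+00  1.0500e+00  8.6800e+00  1.1117e+02  2.4000e-01  5.4000e-01
 -1.0000e-02] [0.57 0.28 0.31 0.01 0.03 0.04 0.02]
```

View pics/press.png

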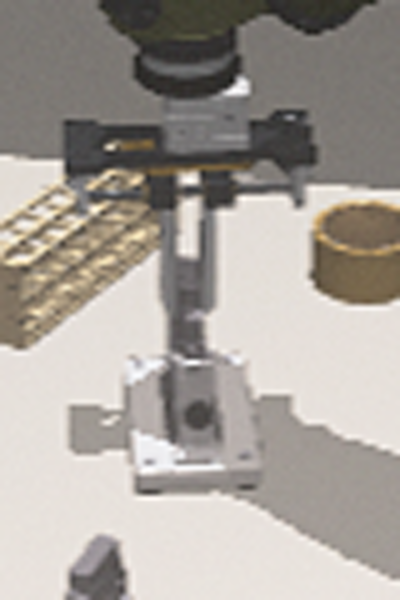

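The frame sits down in the slots at (190,340), between the posts, and is pressed by about 10.2 N. I'll press 0.5 mm more and hold.

```bash

python3 -m crank '[[0,0,0,0.3,0,0,0],[0,0,0,0.5,0,0,0],[0,0,0,0.5,0,0,0],[0,0,0,0.5,0,0,0],[0,0,0,0.5,0,0,0]]' 45
python3 - <<'E'
from h import *
F=[]
for i in range(8):
    im,d,W=cloud("side"); s=manip.read_state(); F.append(np.r_[s["wrist_force"],s["eef_pos"][2],s["moment"]])
print(np.mean(F,0).round(2),np.std(F,0).round(2))
E
```

```text
clock: 12.35
eef_pos: [556.8, -255.2, 110.8]
eef_rot: [3.141, 0.0, 1.855]
wrist_force: [-1.8, 0.9, 9.6]
finger_gap: 15.7
finger_force: 44.9
[ -2.73   1.25   8.93 110.72   0.28   0.59  -0.  ] [0.65 0.33 0.14 0.01 0.03 0.03 0.03]
```

```bash

python3 -m crank '[[0,0,0,0.3,0,0,0],[0,0,0,0.5,0,0,0],[0,0,0,0.5,0,0,0],[0,0,0,0.5,0,0,0],[0,0,0,0.5,0,0,0]]' 45
python3 - <<'E'
from h import *
F=[]
for i in range(16):
    im,d,W=cloud("side"); s=manip.read_state(); F.append(np.r_[s["wrist_force"],s["eef_pos"][2],s["moment"]])
print(np.mean(F,0).round(2),np.std(F,0).round(2),s["clock"])
E
```

```text
clock: 13.25
eef_pos: [556.8, -255.1, 110.3]
eef_rot: [3.141, 0.0, 1.855]
wrist_force: [-2.6, 1.2, 10.2]
finger_gap: 16.1
finger_force: 45.0
[ -2.87   1.41   9.74 110.3    0.28   0.62  -0.  ] [0.4  0.39 0.47 0.02 0.02 0.02 0.02] 14.05
```

The push is about 10.8 N, or 6 mm of bed travel. I'll hold it.

```bash
H='';
python3 -m crank '[[0,0,0,0,0,0,0],[0,0,0,0,0,0,0],[0,0,0,0,0,0,0],[0,0,0,0,0,0,0],[0,0,0,0,0,0,0],[0,0,0,0,0,0,0],[0,0,0,0,0,0,0],[0,0,0,0,0,0,0],[0,0,0,0,0,0,0],[0,0,0,0,0,0,0]]' 45
python3 -m crank '[[0,0,0,0,0,0,0],[0,0,0,0,0,0,0],[0,0,0,0,0,0,0],[0,0,0,0,0,0,0],[0,0,0,0,0,0,0],[0,0,0,0,0,0,0],[0,0,0,0,0,0,0],[0,0,0,0,0,0,0],[0,0,0,0,0,0,0],[0,0,0,0,0,0,0]]' 45
python3 -m crank '[[0,0,0,0,0,0,0],[0,0,0,0,0,0,0],[0,0,0,0,0,0,0],[0,0,0,0,0,0,0],[0,0,0,0,0,0,0],[0,0,0,0,0,0,0],[0,0,0,0,0,0,0],[0,0,0,0,0,0,0],[0,0,0,0,0,0,0],[0,0,0,0,0,0,0]]' 45
python3 -m crank '[[0,0,0,0,0,0,0],[0,0,0,0,0,0,0],[0,0,0,0,0,0,0],[0,0,0,0,0,0,0],[0,0,0,0,0,0,0],[0,0,0,0,0,0,0],[0,0,0,0,0,0,0],[0,0,0,0,0,0,0],[0,0,0,0,0,0,0],[0,0,0,0,0,0,0]]' 45
python3 - <<'E'
from h import *
S={}
for n in("top","side"): 
    im,d,W=cloud(n); S[n]=(im,W)
im,W=S["side"];a=np.radians(16.4);Y=np.array([-np.sin(a),np.cos(a)]);X=np.array([np.cos(a),np.sin(a)]);c=np.array([557.,-256.5])
cv2.imwrite("pics/end.png",cv2.resize(im[90:160,262:312],None,fx=8,fy=8,interpolation=cv2.INTER_CUBIC)[:,:,::-1])
E
```

```text
clock: 15.05
eef_pos: [556.8, -255.1, 110.3]
eef_rot: [3.141, 0.001, 1.855]
wrist_force: [-4.0, 1.4, 9.3]
finger_gap: 15.9
finger_force: 45.0
clock: 16.05
eef_pos: [556.8, -255.1, 110.3]
eef_rot: [3.141, 0.0, 1.855]
wrist_force: [-2.9, 1.1, 9.2]
finger_gap: 15.9
finger_force: 45.0
clock: 17.05
eef_pos: [556.8, -255.2, 110.3]
eef_rot: [3.141, 0.001, 1.855]
wrist_force: [-2.5, 1.8, 9.4]
finger_gap: 15.3
finger_force: 45.0
clock: 18.05
eef_pos: [556.8, -255.1, 110.3]
eef_rot: [3.141, 0.0, 1.855]
wrist_force: [-2.8, 1.6, 9.9]
finger_gap: 15.8
finger_force: 45.0
```

View pics/end.png

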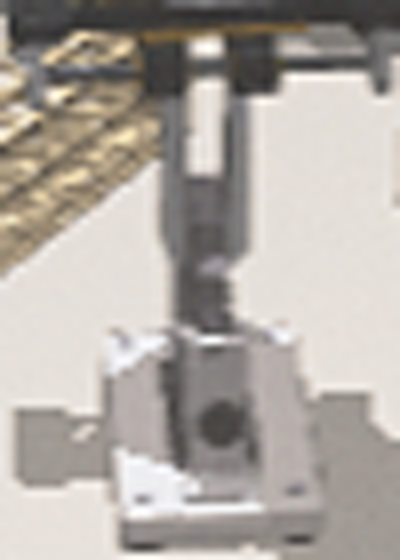

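The near shoulder is level with the post top at (205,335). The frame is upright and still gripped, and the push held steady for over 4 s, so I'm handing it in.

```bash
python3 -c "
from cell import manip
print(manip.sign_off())"
```

```text
the job is handed in; nothing more can be done
None
```

The wide frame is in the post slots, still gripped and pressed on the sealing bed with about 10.5 N; the push stayed steady for over 4 s, the near shoulder looks level with its post top (the far one was not checked separately), and the job is handed in.

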